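Tilt the sample stage to sixty degrees and pin it

TASK

Show the clipped stone to the client at 60 degrees: swing the tilting stage by its hand lever, front edge down, to the notch for 60 degrees and lock it there with its drop pin from the tool block. The pin goes down through the guide bush into that notch of the index disc and must be pushed fully home, collar on the bush, past the side spring plunger until it clicks; then let go. Leave the other tools in the block and the samples on the table where they are.

Things in the scene. Friction and masses are not known exactly. Their poses are not given: they have to be found in the camera images.
- stage (a joint): Tilt of the swinging stage (dark wooden pan 180 x 186 mm, pale stone slab under four brass clips) in its trunnions, rad: 0 = level, positive = front edge (toward the robot at yaw 0) down; travel -0.30 to 1.35. Bearing friction (0.8 N m, some 7 N at the lever knob) holds it wherever it is left. Index disc and hand lever turn with it.
- trunnion_axis (a point): Fixed stand of dark steel (base 170 x 310 x 12 mm, two cheeks): point on the trunnion axis midway between the cheeks, 130 mm above the table. Stand frame: x to its rear (away from the robot at yaw 0), y along the trunnion axis toward the lever, z up.
- disc_centre (a point): Centre of the brass index disc (radius 65 mm, 16 mm thick) on the shaft outside the -y cheek. Its rim has three notches, 14 mm wide, 20 mm deep, for tilts of 0, 30 and 60 degrees; the one under the bush is in use. The disc was clamped on by hand: all notches line up at tilts off by one same unknown amount, up to 0.13 rad (7 degrees) either way, so the place must be felt.
- lever_knob (a point): Centre of the black ball knob, 32 mm across, of the hand lever (rod 10 mm thick) on the +y end of the shaft. It swings at y = +172 mm in the stand frame, 120 mm from the trunnion axis; at tilt 0 the lever points to the front (-x) and 65 degrees up; with growing tilt it goes down (at 60 degrees of tilt: 5 degrees up).
- bush_mouth (a point): Mouth of the vertical bore in the top face of the steel guide block (36 mm in x, 60 in y) over the disc at the -y end of the stand, 223 mm above the table, axes as the stand's. Bore 13.6 mm, 24 mm long. The disc's rim is 28 mm below this point. A pin let go in the bore rides on the rim, drops by itself when a notch comes under it, and then stops the stage.
- plunger_tip (a point): Centre of the 8 mm ball tip of a sprung side plunger on the outer (-y) side of the bush mouth, 9 mm above the bush's face, 12.3 mm from the bore's axis at rest; it yields up to 6 mm, springing back. Its fixed barrel, 11 mm thick, runs out to y -43 mm from the bore, top 16 mm above the face. The pin's collar rides over it at the end; it then clicks into the collar's groove.
- pin_knob (a point): Centre of the black knurled knob (30 mm across, 28 mm high) of the steel drop pin, the place to grasp; z up the pin. Pin 100 mm long, about 100 g, tip 86 mm below this point; knob on a 12 mm stem. It starts hanging upright by its collar in one of the tool block's three holes (60 mm apart), knob centre 92 mm above the table.
- pin_collar (a point): Centre of the underside of the pin's grooved collar (24 mm thick, 16 mm high), 40 mm below the knob's centre; under it a 12 mm shank, 46 mm long, nose bevelled 2 mm. Height of this point over bush_mouth: 18 mm riding on the rim, 5 to 8 in a notch with the collar on the plunger, 0 home. The last part takes a push of 6 to 15 N, less if the lever is first eased back (play 0.03 rad).
- tool_block: Fixed wooden block 180 x 58 x 52 mm, origin at the centre of its underside, long side along x, three holes in a row 60 mm apart (the middle one at its centre), each holding one upright tool: the drop pin, the driver and the loupe, in any order.
- driver_handle (a point): Driver standing in the tool block: turned pale wooden handle, 22 mm thick, its top 58 mm above the block; the point is 30 mm above the block. Not to be disturbed.
- loupe_lens (a point): Loupe standing in the tool block: round lens in a brass rim, 38 mm across, its centre 44 mm above the block (this point). Not to be disturbed.
- agate: Loose polished agate slice, 72 mm across, 8 mm thick, lying in front of the stand; origin at the centre of its underside. Not to be disturbed.
- brass_bar: Loose brass bar sample, 26 x 85 x 12 mm, lying behind the stand; origin at the centre of its underside. Not to be disturbed.
- tile: Loose stone tile, 75 x 75 x 10 mm, right rear; origin at the centre of its underside. Not to be disturbed.
- crystal: Loose crystal cluster on a grey rock, 62 x 50 mm, 60 mm high, to the left; origin at the centre of its underside. Not to be disturbed.
- veneers: Two veneer samples, 75 x 125 x 11 mm, glued together, left near the robot; origin at the centre of its underside. Not to be disturbed.
Not all that is in view belongs to the job. Leave any purple or red look-alike of the part that bears pin_knob alone.

How it is judged:
On the way, in this order (a step that is already met when the one before it is completed fails the run):
1. the stage is swung, front edge down, to about 60 degrees (value of joint stage between 0.86 and 1.23 rad), for 0.1 s.
2. the pin is home in the bush and the stage locked at the 60-degree notch (all of step 1 and z of pin_knob in the frame of bush_mouth below 0.0425 m and horizontal distance between pin_knob and bush_mouth below 0.006 m), for 0.2 s.
At the end, for the whole second after the job is handed in: Stage at rest in the 60-degree notch (tilt 0.86 to 1.23 rad, which allows for the disc's clocking); pin fully home in the bush: knob centre 40 mm (-4, +2.5) above the bush's face and within 6 mm of the bore's axis. Other tools and samples have moved no more than 25 mm (all of step 2 and z of pin_knob in the frame of bush_mouth above 0.036 m and velocity of joint stage between -0.05 and 0.05 rad/s); the robot touches nothing.
It fails at once if the driver or the loupe is moved by more than 25 mm (distance of any of driver_handle, loupe_lens from where it was at the start of the episode above 0.025 m).
It fails at once if a sample on the table is moved by more than 25 mm (distance of any of agate, brass_bar, tile, crystal, veneers from where it was at the start of the episode above 0.025 m).
It also fails if it takes over 72 s, if anything falls off the work surface, if the arm or the gripper's body presses on something with over 40 N, if the wrist force passes 120 N, or if a joint passes its speed limit or range.

ROBOT

A 7-joint arm with a two-finger parallel gripper is mounted at the origin on the work surface. World frame = base frame: x ahead of the robot, y to its left, z up, the work surface at z = 0. Lengths are in m, angles in rad, forces in N, time in s.
With the tool pointing down it reaches from about 0.35 to 0.9 m from the base axis. Payload 7.2 kg.
Tool frame: the origin (TCP) lies on the mounting face of the last link; the fingertips stand 182 mm ahead of it and the grasp point (between the pads) lies 163 mm ahead of it; z points along the fingers, y is the line along which they close (so a half turn about z gives the same grasp; the last joint's range is limited). The gripper opens to 88 mm and grips with 3 to 60 N. Pads are 20 mm wide; open, the fingers measure 115 mm over their backs; the gripper's body (75 mm by 178 mm) begins 61 mm behind the grasp point.
Start: joints at [1.05, 0.411, -0.013, 1.596, 0.006, 1.134, -0.082], TCP at [0.273, -0.562, 0.405] pointing down, gripper open.
Joint ranges: [-2.95, 2.95], [-0.29, 1.99], [-1.47, 1.44], [0.14, 2.54], [-1.03, 4.17], [0.13, 1.85], [-2.86, 2.86]. Speed limits (rad/s): [2.39, 2.39, 3.01, 3.01, 3.14, 3.14, 3.14].

INTERFACE

Orientations are given as a rotation vector (axis times angle).
In Python, from station import bot gives the robot as it stands.
- The arm moves only by the tool servo_tool, never from a script. Its argument "targets" is a list of rows, each an object of numbers: "tx", "ty", "tz": the shift along the tool's x, y, z in cm; "rx", "ry", "rz": the turn, a rotation vector about the tool's x, y, z in degrees. In form: [{"tx": .., "ty": .., "tz": .., "rx": .., "ry": .., "rz": ..}, ...]. A call has 1 to 12 rows; each row is the pose to reach, as a shift and turn from the pose commanded when the call began, along the tool's axes at that moment; what a row does not reach only later rows make up. A row lasts 1/8 s, in which the tool goes at most 62.5 mm and 10.7 degrees, less where a joint would pass 70% of its speed; a pose out of reach is approached as far as the arm can. A call with a gripper value outside its range is refused whole. "fingers" is the closure, from 0 (fully open) to 1 (shut), set as the call begins (left out, the last holds). The fingers move at their own pace and stop on an object; "newtons" is the grip in N (left out, the last holds). Time passes only in rows, so rows that repeat a pose let the fingers close. It gives the time, the measured TCP pose, the force, the opening and the grip force at its end, in the units of the state.
- bot.sense(): the state, without advancing time (a new reading comes with each control period).
- bot.camera(name): name is "scene" or "top" or "wrist"; returns the picture (400x640x3 uint8, red, green, blue); there is no depth.
- bot.calibration(name): a dict with "mtx" (3x3 intrinsics, pixels), "k1" (the pictures are not rectified: a ray, as slopes to the right and down, at radius r is drawn at 1 + k1 r^2 times it, then the intrinsics apply), "origin" and "rotation" of the camera in the world; the wrist camera has in their place "hand_eye" (4x4, takes a point from camera to tool coordinates, whose origin is the TCP and whose axes are the flange's). Camera axes: x right, y up, looking along -z (the intrinsics and any distortion apply to the point x, -y, -z); pixel columns grow to the right and rows downward; lengths in m; the calibration is good to about 2 mm. A picture is of the moment at which its call begins: read the wrist's pose just before it. calibration takes no time and is no camera call.
- bot.job_done(): hands the job in; it is judged then, once.
Trained networks look in the newest picture that a camera, given by its name, has taken for a name from the list of things; names that differ only in an ending like _2 or _b are one class to them, and where a whole thing is asked for, a point or a joint stands for the part that bears it (a point fixed in the world has none). Each returns a list of dicts, best first, with "conf" (0 to 1); they miss things now and then, are a little off and sometimes report something else, mostly with a low value. They report only what shows in the picture. A call takes as long as a camera call. They do not tell look-alikes from the thing itself.
- bot.masks_of(label, camera): "mask" (400x640 bool, what is visible of it) and "box" ([centre column, centre row, width, height] in pixels, round what is visible of it).
The state is a dict: "t": time; "joint_pos": joint angles; "dq": joint speeds; "effort": joint torques, N m; "ee_pos": TCP position; "eef_rot": TCP orientation; "ft_force": force on the tool from outside, world axes, zero at the start; "ft_torque": the same for the moment, N m; "opening": opening from 0.0 (shut) to 1.0 (fully open); "grasp_force": force on a finger pad.
Only numpy, scipy, OpenCV 4.12 (cv2) and the standard library are available. Lean on these libraries where they do the work, as an engineer would, in place of code of your own. Each camera call takes 0.05 s, during which the arm holds its last target. There are 200 camera calls.

## Working session

There is one attempt and no reset: what is moved stays moved. The work goes in short steps, Python scripts to look and compute and a tool call to move; the robot and the scene stay as the last step left them, time stands still between calls to the robot, and variables do not carry over. Pictures are saved under pics/ and viewed, at most 10 in all, crops included, and the job is handed in when it is done.

Besides the shell and the picture viewer there is one more tool, called as a command line: name --argument value ..., lists and objects as JSON in quotes. servo_tool: Moves the arm, as the interface text tells. Its arguments: {"type":"object","properties":{"targets":{"type":"array"},"fingers":{"type":"number"},"newtons":{"type":"number"}},"required":["targets"]}

```bash
ls; mkdir -p pics; python3 - <<'E'
from station import bot
import cv2,numpy as np
s=bot.sense();print(s)
for n in("scene","top"):
    im=bot.camera(n);cv2.imwrite(f"pics/{n}0.png",im[...,::-1])
    c=bot.calibration(n);print(n,c)
    for l in("pin_knob","stage","tool_block","lever_knob","driver_handle","loupe_lens","disc_centre","agate","crystal","veneers","tile","brass_bar"):
        try:
            for d in bot.masks_of(l,n)[:3]:print(l,round(d["conf"],2),np.round(d["box"],1))
        except Exception as e:print(l,e)
print(bot.calibration("wrist"))
E
```

```text
pics
{'t': 0.0, 'joint_pos': array([ 1.04977884,  0.41193062, -0.01273061,  1.59707425,  0.0055815 ,
        1.13432736, -0.08216973]), 'dq': array([ 0.00125993,  0.00240116, -0.00109633,  0.00041729,  0.0014689 ,
        0.00140348, -0.00033296]), 'effort': array([ 3.01351711e-04, -5.87954950e+01,  6.42265342e-01, -2.91077310e+01,
       -5.37112006e-02,  1.84169674e-02,  1.21654130e-04]), 'ee_pos': array([ 0.27332843, -0.56180923,  0.40377723]), 'eef_rot': array([-3.05979833e+00, -7.04953759e-01,  7.48504695e-04]), 'ft_force': array([ 0.40682997, -0.8171852 ,  0.43080736]), 'ft_torque': array([-0.03914196,  0.00182844,  0.04244137]), 'grasp_force': 0.0, 'opening': 1.0014501979418968}
scene {'mtx': array([[413.03797235,   0.        , 315.7047101 ],
       [  0.        , 413.03797235, 200.44682664],
       [  0.        ,   0.        ,   1.        ]]), 'k1': -0.04515221324187581, 'origin': array([1.05005742, 0.25351348, 1.01945107]), 'rotation': array([0.39510173, 0.57246414, 1.91072957])}
pin_knob 0.61 [202.6 166.7  16.4  16.6]
pin_knob 0.48 [205.7 148.9  11.4  24.1]
stage 0.77 [331.
[... 1341 characters left out ...]
8]
veneers 0.58 [261.1 273.4  37.5  27.6]
tile 0.67 [407.6 137.5  23.8  24.8]
tile 0.29 [434.4 187.3  27.4  58.2]
brass_bar 0.45 [317.2 138.2  25.8   7. ]
{'mtx': array([[336.0293251 ,   0.        , 320.33555081],
       [  0.        , 336.0293251 , 197.54164983],
       [  0.        ,   0.        ,   1.        ]]), 'k1': -0.014014401939093426, 'hand_eye': array([[-8.05709566e-04,  9.62913831e-01,  2.69807905e-01,
         7.38886811e-02],
       [ 9.99999671e-01,  7.50592987e-04,  3.07451824e-04,
        -3.82777752e-04],
       [ 9.35336922e-05,  2.69808064e-01, -9.62914119e-01,
         1.86967845e-02],
       [ 0.00000000e+00,  0.00000000e+00,  0.00000000e+00,
         1.00000000e+00]])}
```

```bash
python3 - <<'E'
import cv2,numpy as np
a=cv2.imread("pics/scene0.png")[120:340,130:510];b=cv2.imread("pics/top0.png")[110:300,170:480]
cv2.imwrite("pics/s1.png",cv2.resize(a,None,fx=2.1,fy=2.1,interpolation=cv2.INTER_CUBIC));cv2.imwrite("pics/t1.png",cv2.resize(b,None,fx=2.5,fy=2.5,interpolation=cv2.INTER_CUBIC))
E
```

```text
(no output)
```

View pics/s1.png

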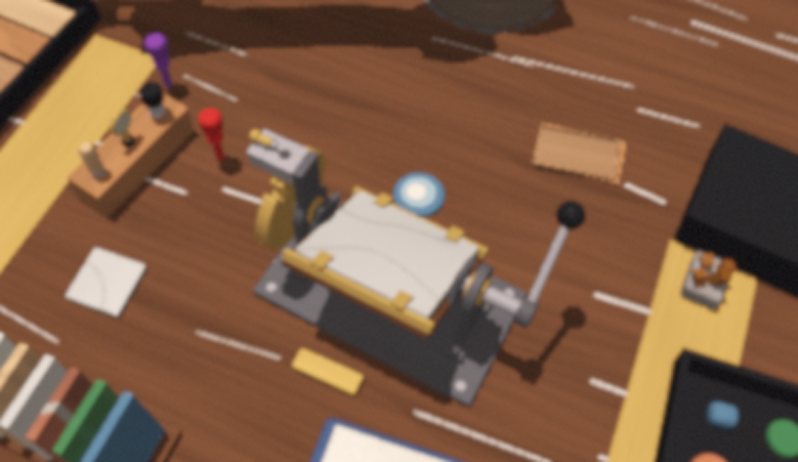

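View pics/t1.png

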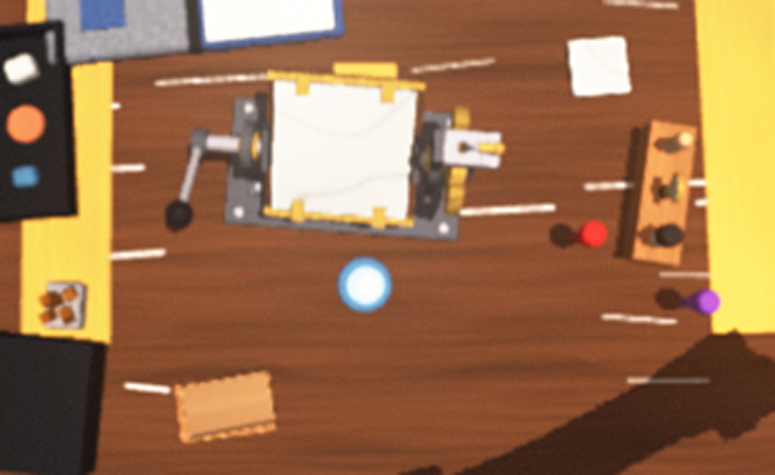

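The pin is the black knob in the block at scene (201,165) and top (437,204). The look-alikes to avoid are red at scene (230,177) / top (407,203) and purple at scene (204,140) / top (453,230). The lever knob is at scene (401,222) / top (241,196), and the bush bore is near scene (266,192) / top (358,169).

```bash
cat > h.py <<'E'
from station import bot
import cv2,numpy as np
from scipy.spatial.transform import Rotation as R
def cam(n,s=None):
    c=bot.calibration(n)
    if n=="wrist":
        s=s or bot.sense();T=np.eye(4);T[:3,:3]=R.from_rotvec(s["eef_rot"]).as_matrix();T[:3,3]=s["ee_pos"]
        T=T@c["hand_eye"];return c,T[:3,3],T[:3,:3]
    return c,np.array(c["origin"]),R.from_rotvec(c["rotation"]).as_matrix()
def ray(C,px):
    c,o,M=C
    u=cv2.undistortPoints(np.array([[px]],float),c["mtx"],np.array([c["k1"],0,0,0,0.]))[0,0]
    return o,M@np.array([u[0],-u[1],-1])
def proj(C,p):
    c,o,M=C;q=M.T@(np.array(p)-o);u=np.array([q[0],-q[1]])/-q[2];u*=1+c["k1"]*(u@u)
    return c["mtx"][:2,:2]@u+c["mtx"][:2,2]
def atz(C,px,z):
    o,d=ray(C,px);return o+d*(z-o[2])/d[2]
def tri(*rs):
    A=0;b=0
    for o,d in rs:
        d=d/np.linalg.norm(d);P=np.eye(3)-np.outer(d,d);A=A+P;b=b+P@o
    return np.linalg.solve(A,b)
E
python3 - <<'E'
from h import *
S,T=cam("scene"),cam("top")
s=lambda x,y:(130+(x+.5)/2.1-.5,120+(y+.5)/2.1-.5)
t=lambda x,y:(170+(x+.5)/2.5-.5,110+(y+.5)/2.5-.5)
for n,a,b,z in [("lever",s(571,215),t(178,214),.239),("pin",s(151,95),t(667,235),.10),("bush",s(285,153),t(468,147),.223),
 ("blockctrtop",s(140,130),t(668,190),.052),("plunger",s(262,137),t(490,148),.23),
 ("loupe",s(122,122),t(665,187),.096),("driver",s(88,150),t(685,139),.11)]:
    print(n,tri(ray(S,a),ray(T,b)).round(4),atz(S,a,z).round(4),atz(T,b,z).round(4))
for n,a in [("base FR",(458,237)),("base FL",(225,221)),("baseRL",(237,97))]:print(n,atz(T,t(*a),.012).round(4))
for n,a,z in [("blk",(633,260),.052),("blk",(680,263),.052),("blk",(697,127),.052),("blk",(650,121),.052),("gb",(446,130),.223),("gb",(446,165),.223),("gb",(500,167),.223),("gb",(500,132),.223),("agate",(365,284),.008)]:print(n,atz(T,t(*a),z).round(4))
E
```

```text
lever [0.5185 0.2545 0.2023] [0.5425 0.254  0.239 ] [0.5143 0.247  0.239 ]
pin [ 0.4935 -0.3246  0.0949] [ 0.4967 -0.3223  0.1   ] [ 0.4927 -0.3222  0.1   ]
bush [ 0.5829 -0.0662  0.2231] [ 0.5821 -0.0635  0.223 ] [ 0.5839 -0.0688  0.223 ]
blockctrtop [ 0.5465 -0.3226  0.0848] [ 0.5271 -0.3334  0.052 ] [ 0.5543 -0.3413  0.052 ]
plunger [ 0.5803 -0.0916  0.2357] [ 0.5769 -0.0943  0.23  ] [ 0.5812 -0.092   0.23  ]
loupe [ 0.5533 -0.325   0.1056] [ 0.5491 -0.3358  0.096 ] [ 0.5525 -0.3238  0.096 ]
driver [ 0.6099 -0.3477  0.1043] [ 0.6123 -0.3424  0.11  ] [ 0.6096 -0.3472  0.11  ]
base FR [ 0.5022 -0.0736  0.012 ]
base FL [0.5291 0.2331 0.012 ]
baseRL [0.6956 0.2166 0.012 ]
blk [ 0.4655 -0.2921  0.052 ]
blk [ 0.4604 -0.3524  0.052 ]
blk [ 0.6357 -0.3834  0.052 ]
blk [ 0.6444 -0.3223  0.052 ]
gb [ 0.6033 -0.0452  0.223 ]
gb [ 0.5644 -0.0442  0.223 ]
gb [ 0.5611 -0.1032  0.223 ]
gb [ 0.6    -0.1045  0.223 ]
agate [0.4429 0.0496 0.008 ]
```

```bash
python3 - <<'E'
from h import *
W=cam("wrist");im=bot.camera("wrist");cv2.imwrite("pics/w0.png",im[...,::-1])
for n,p in [("pin",(.4935,-.3246,.092)),("bush",(.583,-.066,.223)),("lever",(.5185,.2545,.2023))]:print(n,proj(W,p))
for l in("pin_knob","tool_block","lever_knob"):
    for d in bot.masks_of(l,"wrist"):print(l,d["conf"],np.round(d["box"],1))
E
```

```text
pin [ 148.14629851 -242.01562873]
bush [3295.61523971 4505.19585015]
lever [24026.12983345 20390.74760932]
```

View pics/w0.png

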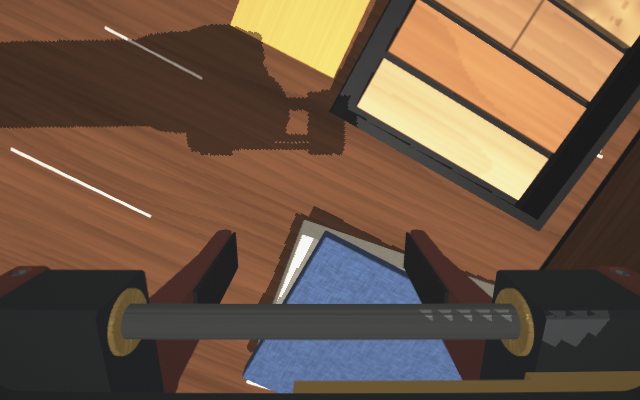

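```bash
cat >> h.py <<'E'
def rel(p,yaw,s=None):
    """row to bring TCP to p with tool down, tool x at yaw deg"""
    s=s or bot.sense();M=R.from_rotvec(s["eef_rot"])
    G=R.from_euler("z",yaw,degrees=True)*R.from_euler("x",180,degrees=True)
    d=M.inv().apply(np.array(p)-s["ee_pos"])*100;r=(M.inv()*G).as_rotvec(degrees=True)
    print(dict(zip("tx ty tz rx ry rz".split(),np.r_[d,r].round(2).tolist())),"t",s["t"])
E
python3 -c "
from h import *
rel((.5185,.2545,.52),-5.3)"
```

```text
{'tx': 57.76, 'ty': -62.7, 'tz': -11.54, 'rx': 0.01, 'ry': -0.0, 'rz': 31.25} t 1.5
```

servo_tool --targets '[{"tx": 10, "ty": -10, "tz": -8, "rz": 10}, {"tx": 57.8, "ty": -62.7, "tz": -11.5, "rz": 31.3}, {"tx": 57.8, "ty": -62.7, "tz": -11.5, "rz": 31.3}, {"tx": 57.8, "ty": -62.7, "tz": -11.5, "rz": 31.3}, {"tx": 57.8, "ty": -62.7, "tz": -11.5, "rz": 31.3}, {"tx": 57.8, "ty": -62.7, "tz": -11.5, "rz": 31.3}, {"tx": 57.8, "ty": -62.7, "tz": -11.5, "rz": 31.3}, {"tx": 57.8, "ty": -62.7, "tz": -11.5, "rz": 31.3}, {"tx": 57.8, "ty": -62.7, "tz": -11.5, "rz": 31.3}, {"tx": 57.8, "ty": -62.7, "tz": -11.5, "rz": 31.3}, {"tx": 57.8, "ty": -62.7, "tz": -11.5, "rz": 31.3}, {"tx": 57.8, "ty": -62.7, "tz": -11.5, "rz": 31.3}]' --fingers 0.3 --newtons 20

```text
$.targets[0]: bad value
```

```bash
python3 -c "
from h import *
rel((.5185,.2545,.52),-5.3)"
```

```text
{'tx': 57.76, 'ty': -62.7, 'tz': -11.54, 'rx': 0.01, 'ry': -0.0, 'rz': 31.25} t 1.5
```

All six keys are probably required in each row.

servo_tool --targets '[{"tx": 4, "ty": -4, "tz": -3, "rx": 0, "ry": 0, "rz": 10}, {"tx": 57.8, "ty": -62.7, "tz": -11.5, "rx": 0, "ry": 0, "rz": 31.3}, {"tx": 57.8, "ty": -62.7, "tz": -11.5, "rx": 0, "ry": 0, "rz": 31.3}, {"tx": 57.8, "ty": -62.7, "tz": -11.5, "rx": 0, "ry": 0, "rz": 31.3}, {"tx": 57.8, "ty": -62.7, "tz": -11.5, "rx": 0, "ry": 0, "rz": 31.3}, {"tx": 57.8, "ty": -62.7, "tz": -11.5, "rx": 0, "ry": 0, "rz": 31.3}, {"tx": 57.8, "ty": -62.7, "tz": -11.5, "rx": 0, "ry": 0, "rz": 31.3}, {"tx": 57.8, "ty": -62.7, "tz": -11.5, "rx": 0, "ry": 0, "rz": 31.3}, {"tx": 57.8, "ty": -62.7, "tz": -11.5, "rx": 0, "ry": 0, "rz": 31.3}, {"tx": 57.8, "ty": -62.7, "tz": -11.5, "rx": 0, "ry": 0, "rz": 31.3}, {"tx": 57.8, "ty": -62.7, "tz": -11.5, "rx": 0, "ry": 0, "rz": 31.3}, {"tx": 57.8, "ty": -62.7, "tz": -11.5, "rx": 0, "ry": 0, "rz": 31.3}]' --fingers 0.3 --newtons 20

```text
t: 3.0
ee_pos: [0.4858, 0.1444, 0.5077]
eef_rot: [3.138, -0.148, 0.002]
ft_force: [0.7, -0.1, 0.1]
opening: 0.7
grasp_force: 0.0
```

```bash
python3 -c "
from h import *
rel((.5185,.2545,.52),-5.3)"
```

```text
{'tx': 2.23, 'ty': -11.27, 'tz': -1.23, 'rx': -0.0, 'ry': -0.06, 'rz': -0.1} t 3.0
```

servo_tool --targets '[{"tx": 2.2, "ty": -11, "tz": -1.2, "rx": 0, "ry": 0, "rz": 0}, {"tx": 2.2, "ty": -11, "tz": -1.2, "rx": 0, "ry": 0, "rz": 0}, {"tx": 2.2, "ty": -11, "tz": -1.2, "rx": 0, "ry": 0, "rz": 0}, {"tx": 2.2, "ty": -11, "tz": -1.2, "rx": 0, "ry": 0, "rz": 0}]'

```text
t: 3.5
ee_pos: [0.5178, 0.2496, 0.5187]
eef_rot: [3.137, -0.147, -0.001]
ft_force: [0.4, -0.3, -0.2]
opening: 0.702
grasp_force: 0.0
```

```bash
python3 - <<'E'
from h import *
W=cam("wrist");im=bot.camera("wrist");cv2.imwrite("pics/w1.png",im[...,::-1])
print(proj(W,(.5185,.2545,.2023)))
dark=(im.max(2)<45).astype(np.uint8);n,l,st,ce=cv2.connectedComponentsWithStats(dark)
for i in range(1,n):
    if 300<st[i,4]<20000:print(st[i],ce[i])
E
```

```text
[315.05492364 186.80466607]
[    0     0   196   185 18237] [81.23101387 88.12798158]
[ 583   53   57   47 1076] [619.55297398  77.07992565]
[298 170  35  34 925] [315.02594595 186.52216216]
[ 230  233   32   71 1200] [247.61166667 275.14416667]
[ 379  233   33   71 1201] [392.97002498 275.0274771 ]
[ 434  271  164  109 8191] [510.35990722 321.16603589]
[225 340  21  31 349] [235.52148997 355.08595989]
```

View pics/w1.png

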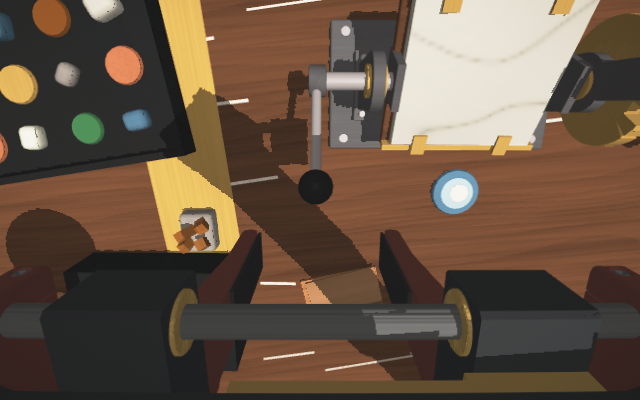

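```bash
python3 - <<'E'
from h import *
W=cam("wrist")
print(atz(W,(317,78),.13),atz(W,(315,186.5),.2023))
rel((.5185,.2545,.3653),-5.3)
x=np.array([np.cos(np.radians(-5.3)),np.sin(np.radians(-5.3)),0])
for a in (37,30,24,17.5,11,5,0):
  r=np.radians(a);r0=np.radians(37.05);print(a,(-.12*(np.cos(r)-np.cos(r0))*100).round(2),"down",(.12*(np.sin(r0)-np.sin(r))*100).round(2))
E
```

```text
[0.61701091 0.24289107 0.13      ] [0.51896259 0.25378979 0.2023    ]
{'tx': 0.01, 'ty': -0.58, 'tz': 15.36, 'rx': 0.06, 'ry': 0.0, 'rz': -0.13} t 3.55
37 -0.01 down 0.01
30 -0.81 down 1.23
24 -1.39 down 2.35
17.5 -1.87 down 3.62
11 -2.2 down 4.94
5 -2.38 down 6.18
0 -2.42 down 7.23
```

servo_tool --targets '[{"tx": 0, "ty": -0.6, "tz": 5, "rx": 0, "ry": 0, "rz": 0}, {"tx": 0, "ty": -0.6, "tz": 10, "rx": 0, "ry": 0, "rz": 0}, {"tx": 0, "ty": -0.6, "tz": 13.5, "rx": 0, "ry": 0, "rz": 0}, {"tx": 0, "ty": -0.6, "tz": 15.4, "rx": 0, "ry": 0, "rz": 0}, {"tx": 0, "ty": -0.6, "tz": 15.4, "rx": 0, "ry": 0, "rz": 0}, {"tx": 0, "ty": -0.6, "tz": 15.4, "rx": 0, "ry": 0, "rz": 0}]'

```text
t: 4.3
ee_pos: [0.5188, 0.2561, 0.3667]
eef_rot: [-3.137, 0.148, -0.003]
ft_force: [-0.5, 0.4, 0.4]
opening: 0.7
grasp_force: 0.0
```

servo_tool --targets '[{"tx": 0, "ty": 0, "tz": 0, "rx": 0, "ry": 0, "rz": 0}, {"tx": 0, "ty": 0, "tz": 0, "rx": 0, "ry": 0, "rz": 0}, {"tx": 0, "ty": 0, "tz": 0, "rx": 0, "ry": 0, "rz": 0}, {"tx": 0, "ty": 0, "tz": 0, "rx": 0, "ry": 0, "rz": 0}, {"tx": 0, "ty": 0, "tz": 0, "rx": 0, "ry": 0, "rz": 0}, {"tx": 0, "ty": 0, "tz": 0, "rx": 0, "ry": 0, "rz": 0}]' --fingers 0.8 --newtons 25

```text
t: 5.05
ee_pos: [0.5184, 0.2546, 0.3653]
eef_rot: [3.135, -0.149, -0.001]
ft_force: [-2.5, -5.9, 5.9]
opening: 0.349
grasp_force: 25.0
```

servo_tool --targets '[{"tx": -0.4, "ty": 0, "tz": 0.6, "rx": 0, "ry": 0, "rz": 0}, {"tx": -0.8, "ty": 0, "tz": 1.25, "rx": 0, "ry": 0, "rz": 0}, {"tx": -1.1, "ty": 0, "tz": 1.8, "rx": 0, "ry": 0, "rz": 0}, {"tx": -1.4, "ty": 0, "tz": 2.4, "rx": 0, "ry": 0, "rz": 0}, {"tx": -1.65, "ty": 0, "tz": 3.0, "rx": 0, "ry": 0, "rz": 0}, {"tx": -1.87, "ty": 0, "tz": 3.6, "rx": 0, "ry": 0, "rz": 0}, {"tx": -2.05, "ty": 0, "tz": 4.3, "rx": 0, "ry": 0, "rz": 0}, {"tx": -2.2, "ty": 0, "tz": 5.0, "rx": 0, "ry": 0, "rz": 0}, {"tx": -2.2, "ty": 0, "tz": 5.0, "rx": 0, "ry": 0, "rz": 0}, {"tx": -2.2, "ty": 0, "tz": 5.0, "rx": 0, "ry": 0, "rz": 0}, {"tx": -2.2, "ty": 0, "tz": 5.0, "rx": 0, "ry": 0, "rz": 0}]'

```text
t: 6.42
ee_pos: [0.4966, 0.2566, 0.3148]
eef_rot: [3.135, -0.149, -0.001]
ft_force: [-0.2, -5.3, 1.4]
opening: 0.354
grasp_force: 25.0
```

servo_tool --targets '[{"tx": 0.2, "ty": 0, "tz": -0.7, "rx": 0, "ry": 0, "rz": 0}, {"tx": 0.35, "ty": 0, "tz": -1.3, "rx": 0, "ry": 0, "rz": 0}, {"tx": 0.35, "ty": 0, "tz": -1.3, "rx": 0, "ry": 0, "rz": 0}, {"tx": 0.35, "ty": 0, "tz": -1.3, "rx": 0, "ry": 0, "rz": 0}]'

```text
t: 6.92
ee_pos: [0.5002, 0.2563, 0.3281]
eef_rot: [3.135, -0.149, -0.001]
ft_force: [-0.6, -6.3, -1.6]
opening: 0.346
grasp_force: 25.0
```

servo_tool --targets '[{"tx": 0, "ty": 0, "tz": 0, "rx": 0, "ry": 0, "rz": 0}, {"tx": 0, "ty": 0, "tz": 0, "rx": 0, "ry": 0, "rz": 0}, {"tx": 0, "ty": 0, "tz": -3, "rx": 0, "ry": 0, "rz": 0}, {"tx": 0, "ty": 0, "tz": -9, "rx": 0, "ry": 0, "rz": 0}, {"tx": 0, "ty": 0, "tz": -15, "rx": 0, "ry": 0, "rz": 0}, {"tx": 0, "ty": 0, "tz": -17, "rx": 0, "ry": 0, "rz": 0}, {"tx": 0, "ty": 0, "tz": -17, "rx": 0, "ry": 0, "rz": 0}]' --fingers 0.3

```text
t: 7.8
ee_pos: [0.4997, 0.2586, 0.5001]
eef_rot: [-3.136, 0.145, -0.006]
ft_force: [0.8, -0.1, -0.8]
opening: 0.697
grasp_force: 0.0
```

```bash
python3 - <<'E'
from h import *
W=cam("wrist");im=bot.camera("wrist");cv2.imwrite("pics/w2.png",im[...,::-1])
dark=(im.max(2)<45).astype(np.uint8);n,l,st,ce=cv2.connectedComponentsWithStats(dark)
for i in range(1,n):
    if 300<st[i,4]<4000:print(st[i],ce[i])
print(proj(W,(.4985,.2566,.165)))
rel((.4935,-.3246,.45),-9.9)
E
```

```text
[   0    0  196  167 2842] [154.88458832  94.94194229]
[309 168  32  32 808] [324.07054455 183.30445545]
[ 230  233   32   71 1129] [248.01948627 274.60761736]
[ 379  233   33   71 1148] [392.45557491 274.6141115 ]
[518 343  77  29 974] [562.84291581 361.46098563]
[323.88536928 184.77357747]
{'tx': 4.79, 'ty': 58.1, 'tz': 4.78, 'rx': -0.05, 'ry': -0.05, 'rz': 4.58} t 7.85
```

servo_tool --targets '[{"tx": 4.8, "ty": 58.1, "tz": 0, "rx": 0, "ry": 0, "rz": 4.6}, {"tx": 4.8, "ty": 58.1, "tz": 0, "rx": 0, "ry": 0, "rz": 4.6}, {"tx": 4.8, "ty": 58.1, "tz": 0, "rx": 0, "ry": 0, "rz": 4.6}, {"tx": 4.8, "ty": 58.1, "tz": 0, "rx": 0, "ry": 0, "rz": 4.6}, {"tx": 4.8, "ty": 58.1, "tz": 0, "rx": 0, "ry": 0, "rz": 4.6}, {"tx": 4.8, "ty": 58.1, "tz": 0, "rx": 0, "ry": 0, "rz": 4.6}, {"tx": 4.8, "ty": 58.1, "tz": 0, "rx": 0, "ry": 0, "rz": 4.6}, {"tx": 4.8, "ty": 58.1, "tz": 4.8, "rx": 0, "ry": 0, "rz": 4.6}, {"tx": 4.8, "ty": 58.1, "tz": 4.8, "rx": 0, "ry": 0, "rz": 4.6}, {"tx": 4.8, "ty": 58.1, "tz": 4.8, "rx": 0, "ry": 0, "rz": 4.6}, {"tx": 4.8, "ty": 58.1, "tz": 4.8, "rx": 0, "ry": 0, "rz": 4.6}, {"tx": 4.8, "ty": 58.1, "tz": 4.8, "rx": 0, "ry": 0, "rz": 4.6}]'

```text
t: 9.35
ee_pos: [0.4938, -0.3238, 0.4492]
eef_rot: [-3.128, 0.27, 0.002]
ft_force: [0.4, -0.4, 0.4]
opening: 0.701
grasp_force: 0.0
```

```bash
python3 - <<'E'
from h import *
s=bot.sense();W=cam("wrist",s);im=bot.camera("wrist");cv2.imwrite("pics/w3.png",im[...,::-1])
print(s["ee_pos"],proj(W,(.4935,-.3246,.092)))
dark=(im.max(2)<45).astype(np.uint8);n,l,st,ce=cv2.connectedComponentsWithStats(dark)
for i in range(1,n):
    if 200<st[i,4]<4000:print(st[i],ce[i],atz(W,ce[i],.092))
E
```

```text
[ 0.49382243 -0.32380174  0.44919862] [322.07518235 177.43355185]
[310 163  29  32 720] [323.70694444 178.57222222] [ 0.49203036 -0.32605074  0.092     ]
[ 521  225  119   29 1802] [581.16592675 239.14983352] [ 0.37708939 -0.59181491  0.092     ]
[ 230  233   32   71 1192] [247.59647651 275.14261745] [ 0.39763401 -0.22324196  0.092     ]
[ 379  233   33   71 1197] [392.97660819 274.94736842] [ 0.36991671 -0.38377433  0.092     ]
```

View pics/w3.png

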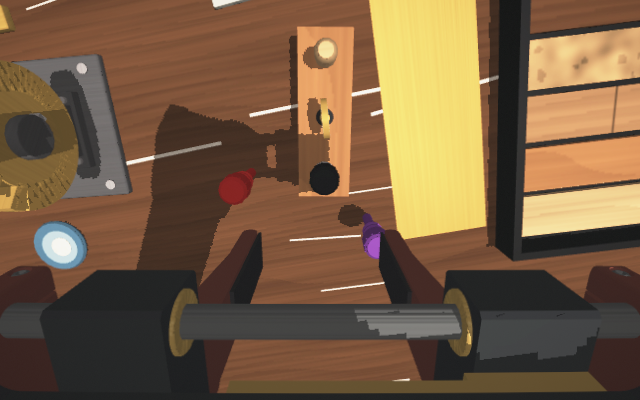

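```bash
python3 -c "
from h import *
rel((.4925,-.3255,.259),-9.9)
S,T=cam('scene'),cam('top')
s=lambda x,y:(130+(x+.5)/2.1-.5,120+(y+.5)/2.1-.5)
t=lambda x,y:(170+(x+.5)/2.5-.5,110+(y+.5)/2.5-.5)
print(tri(ray(S,s(210,118)),ray(T,t(594,233))),tri(ray(S,s(155,43)),ray(T,t(708,300))))"
```

```text
{'tx': -0.11, 'ty': 0.24, 'tz': 19.08, 'rx': -0.05, 'ry': 0.02, 'rz': 0.07} t 9.4
[ 0.49684061 -0.23238641  0.09615138] [ 0.41210223 -0.36975749  0.09738071]
```

servo_tool --targets '[{"tx": -0.1, "ty": 0.15, "tz": 6, "rx": 0, "ry": 0, "rz": 0}, {"tx": -0.1, "ty": 0.15, "tz": 12, "rx": 0, "ry": 0, "rz": 0}, {"tx": -0.1, "ty": 0.15, "tz": 16, "rx": 0, "ry": 0, "rz": 0}, {"tx": -0.1, "ty": 0.15, "tz": 18, "rx": 0, "ry": 0, "rz": 0}, {"tx": -0.1, "ty": 0.15, "tz": 19.1, "rx": 0, "ry": 0, "rz": 0}, {"tx": -0.1, "ty": 0.15, "tz": 19.1, "rx": 0, "ry": 0, "rz": 0}, {"tx": -0.1, "ty": 0.15, "tz": 19.1, "rx": 0, "ry": 0, "rz": 0}]'

```text
t: 10.28
ee_pos: [0.4927, -0.3263, 0.2604]
eef_rot: [3.129, -0.272, 0.003]
ft_force: [0.3, -0.3, 0.2]
opening: 0.701
grasp_force: 0.0
```

servo_tool --targets '[{"tx": 0, "ty": 0, "tz": 0, "rx": 0, "ry": 0, "rz": 0}, {"tx": 0, "ty": 0, "tz": 0, "rx": 0, "ry": 0, "rz": 0}, {"tx": 0, "ty": 0, "tz": 0, "rx": 0, "ry": 0, "rz": 0}, {"tx": 0, "ty": 0, "tz": 0, "rx": 0, "ry": 0, "rz": 0}, {"tx": 0, "ty": 0, "tz": 0, "rx": 0, "ry": 0, "rz": 0}, {"tx": 0, "ty": 0, "tz": 0, "rx": 0, "ry": 0, "rz": 0}]' --fingers 0.9 --newtons 40

```text
t: 11.02
ee_pos: [0.4922, -0.3265, 0.2592]
eef_rot: [3.13, -0.273, 0.0]
ft_force: [-0.8, -0.3, 1.6]
opening: 0.333
grasp_force: 40.0
```

servo_tool --targets '[{"tx": 0, "ty": 0, "tz": -5, "rx": 0, "ry": 0, "rz": 0}, {"tx": 0, "ty": 0, "tz": -11, "rx": 0, "ry": 0, "rz": 0}, {"tx": 0, "ty": 0, "tz": -17, "rx": 0, "ry": 0, "rz": 0}, {"tx": 0, "ty": 0, "tz": -23, "rx": 0, "ry": 0, "rz": 0}, {"tx": 0, "ty": 0, "tz": -28, "rx": 0, "ry": 0, "rz": 0}, {"tx": -1.9, "ty": -26, "tz": -28, "rx": 0, "ry": 0, "rz": -4.6}, {"tx": -1.9, "ty": -26, "tz": -28, "rx": 0, "ry": 0, "rz": -4.6}, {"tx": -1.9, "ty": -26, "tz": -28, "rx": 0, "ry": 0, "rz": -4.6}, {"tx": -1.9, "ty": -26, "tz": -28, "rx": 0, "ry": 0, "rz": -4.6}, {"tx": -1.9, "ty": -26, "tz": -28, "rx": 0, "ry": 0, "rz": -4.6}, {"tx": -1.9, "ty": -26, "tz": -28, "rx": 0, "ry": 0, "rz": -4.6}, {"tx": -1.9, "ty": -26, "tz": -28, "rx": 0, "ry": 0, "rz": -4.6}]'

```text
t: 12.52
ee_pos: [0.5184, -0.069, 0.5388]
eef_rot: [3.137, -0.151, -0.001]
ft_force: [0.1, -0.5, -0.5]
opening: 0.332
grasp_force: 40.0
```

```bash
python3 - <<'E'
from h import *
s=bot.sense();W=cam("wrist",s);im=bot.camera("wrist");cv2.imwrite("pics/w4.png",im[...,::-1])
p=proj(W,(.583,-.066,.223));print(s["ee_pos"],p,proj(W,s["ee_pos"]+[0,0,-.167]),proj(W,s["ee_pos"]+[0,0,-.253]))
x,y=np.clip(p.astype(int)-[100,80],0,[440,240]);print(x,y)
cv2.imwrite("pics/w4c.png",cv2.resize(im[y:y+160,x:x+200,::-1],None,fx=4,fy=3.75,interpolation=cv2.INTER_CUBIC))
E
```

```text
[ 0.51839433 -0.06904363  0.53879617] [309.79417231 114.93901285] [321.09078214 261.20384403] [320.72773337 207.92977702]
209 34
```

View pics/w4c.png

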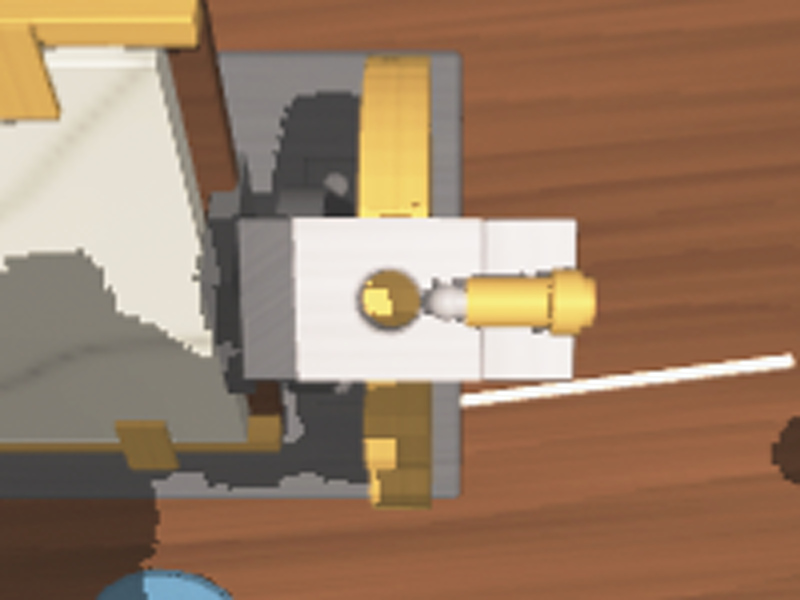

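The bore shows at wrist px (305.9,113.6), with the plunger to its right and the block square to the tool. Next I'll check the held pin's tip in the same camera.

```bash
python3 - <<'E'
from h import *
W=cam("wrist");print(atz(W,(305.9,113.6),.223))
im=cv2.imread("pics/w4.png")[190:290,280:360]
cv2.imwrite("pics/w4d.png",cv2.resize(im,None,fx=6,fy=6,interpolation=cv2.INTER_NEAREST))
E
```

```text
[ 0.58442224 -0.06282113  0.223     ]
```

View pics/w4d.png

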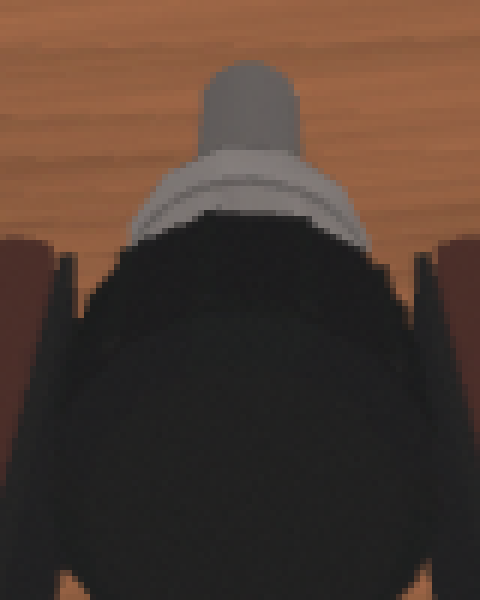

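```bash
python3 - <<'E'
from h import *
s=bot.sense();W=cam("wrist",s);X=R.from_rotvec(s["eef_rot"]).as_matrix()[:,0]
for r,d in((.004,.253),(.006,.251),(.006,.230)):print(proj(W,s["ee_pos"]+r*X-[0,0,d]))
E
```

```text
[320.78308235 202.67594953]
[320.78750599 200.80398339]
[320.85277684 209.70440484]
```

```bash
python3 - <<'E'
from h import *
rel((.5545,-.060,.495),-5.3)
E
```

```text
{'tx': 3.51, 'ty': -1.26, 'tz': 4.38, 'rx': 0.03, 'ry': 0.03, 'rz': -0.23} t 12.575
```

servo_tool --targets '[{"tx": 3.5, "ty": -1.25, "tz": 4.3, "rx": 0, "ry": 0, "rz": -0.2}, {"tx": 3.5, "ty": -1.25, "tz": 4.3, "rx": 0, "ry": 0, "rz": -0.2}, {"tx": 3.5, "ty": -1.25, "tz": 4.3, "rx": 0, "ry": 0, "rz": -0.2}, {"tx": 3.5, "ty": -1.25, "tz": 4.3, "rx": 0, "ry": 0, "rz": -0.2}]'

```text
t: 13.08
ee_pos: [0.5541, -0.0586, 0.4975]
eef_rot: [3.138, -0.143, 0.003]
ft_force: [-0.4, -0.3, -0.9]
opening: 0.331
grasp_force: 40.0
```

```bash
python3 - <<'E'
from h import *
s=bot.sense();W=cam("wrist",s);im=bot.camera("wrist");cv2.imwrite("pics/w5.png",im[...,::-1])
print(s["ee_pos"],proj(W,(.5844,-.0628,.223)),proj(W,s["ee_pos"]-[0,0,.253]))
cv2.imwrite("pics/w5c.png",cv2.resize(im[110:230,260:380,::-1],None,fx=5,fy=5,interpolation=cv2.INTER_NEAREST))
E
```

```text
[ 0.5541236  -0.0585871   0.49746955] [322.62269236 162.41930792] [320.82711751 208.74305707]
```

View pics/w5c.png

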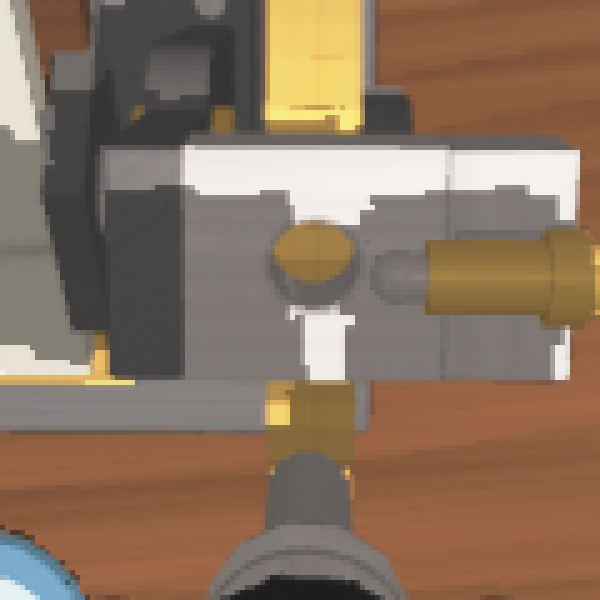

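```bash
python3 - <<'E'
from h import *
rel((.5835,-.0624,.482),-5.3)
E
```

```text
{'tx': 2.96, 'ty': 0.13, 'tz': 1.55, 'rx': 0.02, 'ry': -0.12, 'rz': 0.08} t 13.125
```

servo_tool --targets '[{"tx": 1.5, "ty": 0.1, "tz": 0.8, "rx": 0, "ry": 0, "rz": 0}, {"tx": 2.95, "ty": 0.13, "tz": 1.5, "rx": 0, "ry": 0, "rz": 0}, {"tx": 2.95, "ty": 0.13, "tz": 1.5, "rx": 0, "ry": 0, "rz": 0}, {"tx": 2.95, "ty": 0.13, "tz": 1.5, "rx": 0, "ry": 0, "rz": 0}, {"tx": 2.95, "ty": 0.13, "tz": 1.5, "rx": 0, "ry": 0, "rz": 0}]'

```text
t: 13.75
ee_pos: [0.5836, -0.0617, 0.4813]
eef_rot: [3.138, -0.141, 0.0]
ft_force: [-0.9, 0.1, -0.1]
opening: 0.332
grasp_force: 40.0
```

```bash
python3 - <<'E'
from h import *
im=None
for i in range(4):
    s=bot.sense();print(s["ee_pos"].round(4),s["ft_force"].round(1));im=bot.camera("wrist")
cv2.imwrite("pics/w6.png",im[...,::-1])
rel((.5835,-.0624,.470),-5.3)
E
```

```text
[ 0.5836 -0.0617  0.4813] [-0.9  0.1 -0.1]
[ 0.5835 -0.0617  0.4814] [ 0.2  0.2 -1.4]
[ 0.5835 -0.0617  0.4814] [ 0.9  0.1 -1.3]
[ 0.5835 -0.0618  0.4814] [-0.9 -0.5 -0.9]
{'tx': -0.0, 'ty': 0.06, 'tz': 1.14, 'rx': 0.01, 'ry': -0.02, 'rz': 0.15} t 13.95
```

servo_tool --targets '[{"tx": 0, "ty": 0.06, "tz": 0.3, "rx": 0, "ry": 0, "rz": 0}, {"tx": 0, "ty": 0.06, "tz": 0.6, "rx": 0, "ry": 0, "rz": 0}, {"tx": 0, "ty": 0.06, "tz": 0.9, "rx": 0, "ry": 0, "rz": 0}, {"tx": 0, "ty": 0.06, "tz": 1.2, "rx": 0, "ry": 0, "rz": 0}]'

```text
t: 14.45
ee_pos: [0.5836, -0.0624, 0.4688]
eef_rot: [3.138, -0.141, -0.0]
ft_force: [-0.2, -0.7, -1.5]
opening: 0.331
grasp_force: 40.0
```

servo_tool --targets '[{"tx": 0, "ty": 0, "tz": 0.4, "rx": 0, "ry": 0, "rz": 0}, {"tx": 0, "ty": 0, "tz": 0.8, "rx": 0, "ry": 0, "rz": 0}, {"tx": 0, "ty": 0, "tz": 1.2, "rx": 0, "ry": 0, "rz": 0}, {"tx": 0, "ty": 0, "tz": 1.7, "rx": 0, "ry": 0, "rz": 0}, {"tx": 0, "ty": 0, "tz": 1.7, "rx": 0, "ry": 0, "rz": 0}]'

```text
t: 15.08
ee_pos: [0.5836, -0.0625, 0.4516]
eef_rot: [3.138, -0.141, -0.001]
ft_force: [0.6, -0.8, -0.8]
opening: 0.332
grasp_force: 40.0
```

servo_tool --targets '[{"tx": 0, "ty": 0, "tz": 0, "rx": 0, "ry": 0, "rz": 0}, {"tx": 0, "ty": 0, "tz": 0, "rx": 0, "ry": 0, "rz": 0}, {"tx": 0, "ty": 0, "tz": 0, "rx": 0, "ry": 0, "rz": 0}, {"tx": 0, "ty": 0, "tz": -3, "rx": 0, "ry": 0, "rz": 0}, {"tx": 0, "ty": 0, "tz": -8, "rx": 0, "ry": 0, "rz": 0}, {"tx": 0, "ty": 0, "tz": -8, "rx": 0, "ry": 0, "rz": 0}]' --fingers 0.3

```text
t: 15.82
ee_pos: [0.5841, -0.0621, 0.5364]
eef_rot: [3.138, -0.141, 0.011]
ft_force: [0.5, -0.3, -0.3]
opening: 0.698
grasp_force: 0.0
```

```bash
python3 - <<'E'
from h import *
s=bot.sense();W=cam("wrist",s);im=bot.camera("wrist");cv2.imwrite("pics/w7.png",im[...,::-1])
print(s["ee_pos"],proj(W,(.5844,-.0628,.281)),proj(W,(.5844,-.0628,.299)))
dark=(im.max(2)<50).astype(np.uint8);n,l,st,ce=cv2.connectedComponentsWithStats(dark)
for i in range(1,n):
    if 400<st[i,4]<8000:print(st[i],ce[i].round(1))
rel((.5,.2563,.5),-5.3)
E
```

```text
[ 0.58405659 -0.06205409  0.53636147] [321.98253906 209.02321832] [322.10809045 216.77359241]
[ 43   0  40  57 715] [59.5 27.1]
[ 614  139   26  135 1786] [630.8 224.2]
[  0 161  19  55 544] [  6.  194.8]
[ 301  184   42   46 1414] [322.8 206.2]
[ 230  233   32   71 1206] [247.7 275.5]
[ 379  233   33   71 1198] [393. 275.]
[ 42 260  29  26 414] [ 59.  270.8]
[ 434  270  163  110 7989] [509.8 320.4]
{'tx': -11.22, 'ty': -30.97, 'tz': 3.35, 'rx': 0.0, 'ry': -0.21, 'rz': 0.15} t 15.875
```

servo_tool --targets '[{"tx": -11.2, "ty": -31, "tz": 0, "rx": 0, "ry": 0, "rz": 0}, {"tx": -11.2, "ty": -31, "tz": 0, "rx": 0, "ry": 0, "rz": 0}, {"tx": -11.2, "ty": -31, "tz": 0, "rx": 0, "ry": 0, "rz": 0}, {"tx": -11.2, "ty": -31, "tz": 0, "rx": 0, "ry": 0, "rz": 0}, {"tx": -11.2, "ty": -31, "tz": 3.4, "rx": 0, "ry": 0, "rz": 0}, {"tx": -11.2, "ty": -31, "tz": 3.4, "rx": 0, "ry": 0, "rz": 0}, {"tx": -11.2, "ty": -31, "tz": 3.4, "rx": 0, "ry": 0, "rz": 0}, {"tx": -11.2, "ty": -31, "tz": 3.4, "rx": 0, "ry": 0, "rz": 0}]'

```text
t: 16.88
ee_pos: [0.5006, 0.255, 0.4978]
eef_rot: [3.137, -0.144, -0.0]
ft_force: [0.1, 0.5, 0.6]
opening: 0.697
grasp_force: 0.0
```

```bash
python3 - <<'E'
from h import *
s=bot.sense();W=cam("wrist",s);im=bot.camera("wrist");cv2.imwrite("pics/w8.png",im[...,::-1])
print(s["ee_pos"],proj(W,(.5,.256,.165)))
dark=(im.max(2)<45).astype(np.uint8);n,l,st,ce=cv2.connectedComponentsWithStats(dark)
for i in range(1,n):
    if 400<st[i,4]<2000:print(st[i],ce[i].round(1),atz(W,ce[i],.165))
rel((.5,.2555,.329),-5.3)
E
```

```text
[0.50064453 0.2550362  0.49783152] [319.52290401 183.82362615]
[304 168  32  33 818] [319.1 184. ] [0.4998905  0.25637529 0.165     ]
[ 230  233   32   71 1135] [248.  274.5] [0.41061007 0.338903   0.165     ]
[ 379  233   33   71 1146] [392.5 274.6] [0.39649635 0.18949116 0.165     ]
[511 346  83  26 906] [560.1 362.8] [0.26591138 0.00197807 0.165     ]
{'tx': -0.09, 'ty': -0.08, 'tz': 16.91, 'rx': 0.04, 'ry': -0.02, 'rz': 0.01} t 16.925
```

servo_tool --targets '[{"tx": -0.1, "ty": -0.1, "tz": 6, "rx": 0, "ry": 0, "rz": 0}, {"tx": -0.1, "ty": -0.1, "tz": 12, "rx": 0, "ry": 0, "rz": 0}, {"tx": -0.1, "ty": -0.1, "tz": 15, "rx": 0, "ry": 0, "rz": 0}, {"tx": -0.1, "ty": -0.1, "tz": 16.9, "rx": 0, "ry": 0, "rz": 0}, {"tx": -0.1, "ty": -0.1, "tz": 16.9, "rx": 0, "ry": 0, "rz": 0}, {"tx": -0.1, "ty": -0.1, "tz": 16.9, "rx": 0, "ry": 0, "rz": 0}]'

```text
t: 17.68
ee_pos: [0.4998, 0.2569, 0.3302]
eef_rot: [-3.138, 0.144, -0.002]
ft_force: [-0.3, 0.4, -0.1]
opening: 0.702
grasp_force: 0.0
```

servo_tool --targets '[{"tx": 0, "ty": 0, "tz": 0, "rx": 0, "ry": 0, "rz": 0}, {"tx": 0, "ty": 0, "tz": 0, "rx": 0, "ry": 0, "rz": 0}, {"tx": 0, "ty": 0, "tz": 0, "rx": 0, "ry": 0, "rz": 0}, {"tx": 0, "ty": 0, "tz": 0, "rx": 0, "ry": 0, "rz": 0}, {"tx": 0, "ty": 0, "tz": 0, "rx": 0, "ry": 0, "rz": 0}, {"tx": 0, "ty": 0, "tz": 0, "rx": 0, "ry": 0, "rz": 0}]' --fingers 0.8 --newtons 25

```text
t: 18.42
ee_pos: [0.4991, 0.2563, 0.3293]
eef_rot: [3.136, -0.143, -0.0]
ft_force: [-1.0, -4.3, 5.3]
opening: 0.353
grasp_force: 25.0
```

servo_tool --targets '[{"tx": -0.05, "ty": 0, "tz": 0.2, "rx": 0, "ry": 0, "rz": 0}, {"tx": -0.11, "ty": 0, "tz": 0.4, "rx": 0, "ry": 0, "rz": 0}, {"tx": -0.17, "ty": 0, "tz": 0.6, "rx": 0, "ry": 0, "rz": 0}, {"tx": -0.2, "ty": 0, "tz": 0.72, "rx": 0, "ry": 0, "rz": 0}, {"tx": -0.23, "ty": 0, "tz": 0.84, "rx": 0, "ry": 0, "rz": 0}, {"tx": -0.26, "ty": 0, "tz": 0.96, "rx": 0, "ry": 0, "rz": 0}, {"tx": -0.29, "ty": 0, "tz": 1.08, "rx": 0, "ry": 0, "rz": 0}, {"tx": -0.31, "ty": 0, "tz": 1.2, "rx": 0, "ry": 0, "rz": 0}, {"tx": -0.34, "ty": 0, "tz": 1.32, "rx": 0, "ry": 0, "rz": 0}, {"tx": -0.36, "ty": 0, "tz": 1.44, "rx": 0, "ry": 0, "rz": 0}]'

```text
t: 19.68
ee_pos: [0.4956, 0.2566, 0.3153]
eef_rot: [3.136, -0.143, 0.0]
ft_force: [-2.9, -5.4, 7.6]
opening: 0.355
grasp_force: 25.0
```

servo_tool --targets '[{"tx": -0.02, "ty": 0, "tz": 0.12, "rx": 0, "ry": 0, "rz": 0}, {"tx": -0.04, "ty": 0, "tz": 0.24, "rx": 0, "ry": 0, "rz": 0}, {"tx": -0.06, "ty": 0, "tz": 0.36, "rx": 0, "ry": 0, "rz": 0}, {"tx": -0.08, "ty": 0, "tz": 0.48, "rx": 0, "ry": 0, "rz": 0}, {"tx": -0.09, "ty": 0, "tz": 0.6, "rx": 0, "ry": 0, "rz": 0}]'

```text
t: 20.3
ee_pos: [0.4947, 0.2567, 0.3094]
eef_rot: [3.136, -0.143, 0.0]
ft_force: [-3.3, -5.9, 9.9]
opening: 0.349
grasp_force: 25.0
```

servo_tool --targets '[{"tx": -0.02, "ty": 0, "tz": 0.12, "rx": 0, "ry": 0, "rz": 0}, {"tx": -0.03, "ty": 0, "tz": 0.24, "rx": 0, "ry": 0, "rz": 0}, {"tx": -0.04, "ty": 0, "tz": 0.36, "rx": 0, "ry": 0, "rz": 0}, {"tx": -0.05, "ty": 0, "tz": 0.48, "rx": 0, "ry": 0, "rz": 0}]'

```text
t: 20.8
ee_pos: [0.4943, 0.2568, 0.3056]
eef_rot: [3.136, -0.143, 0.002]
ft_force: [-6.4, -9.1, 20.8]
opening: 0.352
grasp_force: 25.0
```

servo_tool --targets '[{"tx": 0.01, "ty": 0, "tz": -0.1, "rx": 0, "ry": 0, "rz": 0}, {"tx": 0.02, "ty": 0, "tz": -0.2, "rx": 0, "ry": 0, "rz": 0}, {"tx": 0.03, "ty": 0, "tz": -0.25, "rx": 0, "ry": 0, "rz": 0}, {"tx": 0.03, "ty": 0, "tz": -0.25, "rx": 0, "ry": 0, "rz": 0}]'

```text
t: 21.3
ee_pos: [0.4946, 0.2567, 0.3064]
eef_rot: [3.136, -0.143, -0.0]
ft_force: [-1.8, -5.8, 3.2]
opening: 0.351
grasp_force: 25.0
```

```bash
python3 - <<'E'
from h import *
s=bot.sense();print(s["ft_force"],s["ee_pos"])
C=cam("scene");a=cv2.imread("pics/scene0.png");im=bot.camera("scene");cv2.imwrite("pics/s2.png",im[...,::-1])
for z in(.272,.281,.263):print(z,proj(C,(.5844,-.0628,z)))
x,y=proj(C,(.5844,-.0628,.27)).astype(int)
sub=im[y-25:y+25,x-25:x+25];d=(sub.max(2)<60);ys,xs=np.nonzero(d)
n,l,st,ce=cv2.connectedComponentsWithStats(d.astype(np.uint8))
for i in range(1,n):
    if st[i,4]>30:print(st[i],ce[i]+[x-25,y-25])
E
```

```text
[-1.78767108 -5.81221507  3.21191153] [0.49455693 0.25671005 0.30637132]
0.272 [263.32233074 181.0025681 ]
0.281 [262.94743424 178.59809195]
0.263 [263.69141654 183.36880345]
[ 22  20  11  15 133] [265.         182.94736842]
[33 41 10  9 56] [276.78571429 201.57142857]
```

servo_tool --targets '[{"tx": 0, "ty": 0, "tz": 0, "rx": 0, "ry": 0, "rz": 0}, {"tx": 0, "ty": 0, "tz": 0, "rx": 0, "ry": 0, "rz": 0}, {"tx": 0, "ty": 0, "tz": 0, "rx": 0, "ry": 0, "rz": 0}, {"tx": 0, "ty": 0, "tz": -4, "rx": 0, "ry": 0, "rz": 0}, {"tx": 0, "ty": 0, "tz": -10, "rx": 0, "ry": 0, "rz": 0}, {"tx": 0, "ty": 0, "tz": -16, "rx": 0, "ry": 0, "rz": 0}, {"tx": 0, "ty": 0, "tz": -22, "rx": 0, "ry": 0, "rz": 0}, {"tx": 0, "ty": 0, "tz": -22, "rx": 0, "ry": 0, "rz": 0}, {"tx": 0, "ty": 0, "tz": -22, "rx": 0, "ry": 0, "rz": 0}]' --fingers 0.3

```text
t: 22.48
ee_pos: [0.4942, 0.2579, 0.5259]
eef_rot: [3.138, -0.141, -0.0]
ft_force: [0.4, 0.3, -0.8]
opening: 0.703
grasp_force: 0.0
```

```bash
python3 - <<'E'
from h import *
rel((.5835,-.0624,.525),-5.3)
E
```

```text
{'tx': 11.77, 'ty': 31.1, 'tz': 0.1, 'rx': 0.01, 'ry': 0.0, 'rz': 0.15} t 22.475
```

servo_tool --targets '[{"tx": 11.8, "ty": 31, "tz": 0, "rx": 0, "ry": 0, "rz": 0}, {"tx": 11.8, "ty": 31, "tz": 0, "rx": 0, "ry": 0, "rz": 0}, {"tx": 11.8, "ty": 31, "tz": 0, "rx": 0, "ry": 0, "rz": 0}, {"tx": 11.8, "ty": 31, "tz": 0, "rx": 0, "ry": 0, "rz": 0}, {"tx": 11.8, "ty": 31, "tz": 0, "rx": 0, "ry": 0, "rz": 0}, {"tx": 11.8, "ty": 31, "tz": 0, "rx": 0, "ry": 0, "rz": 0}, {"tx": 11.8, "ty": 31, "tz": 0, "rx": 0, "ry": 0, "rz": 0}, {"tx": 11.8, "ty": 31, "tz": 0, "rx": 0, "ry": 0, "rz": 0}]'

```text
t: 23.48
ee_pos: [0.5838, -0.0591, 0.5258]
eef_rot: [-3.137, 0.136, 0.002]
ft_force: [0.6, 0.0, 0.7]
opening: 0.696
grasp_force: 0.0
```

```bash
python3 - <<'E'
from h import *
s=bot.sense();W=cam("wrist",s);im=bot.camera("wrist");cv2.imwrite("pics/w9.png",im[...,::-1])
print(s["ee_pos"])
for z in (.281,.27):print(z,proj(W,(.5844,-.0628,z)),336*.03/(s["ee_pos"][2]-.019-z-.014)*.963)
dark=(im.max(2)<50).astype(np.uint8);n,l,st,ce=cv2.connectedComponentsWithStats(dark)
for i in range(1,n):
    if 400<st[i,4]<3000:print(st[i],ce[i].round(1))
cv2.imwrite("pics/w9c.png",cv2.resize(im[120:270,220:420,::-1],None,fx=4,fy=4,interpolation=cv2.INTER_CUBIC))
rel((.5835,-.0624,.468),-5.3)
E
```

```text
[ 0.58383117 -0.05905389  0.52581594]
0.281 [326.62347522 209.97268446] 45.82771188267364
0.27 [326.36932854 205.40151448] 43.56528476765153
[ 41   0  38  52 662] [56.7 24.8]
[ 298  181   43   46 1317] [320.7 203.1]
[621 182  19  93 926] [633.  239.1]
[ 230  233   33   71 1210] [247.7 275.5]
[ 379  233   33   71 1197] [393. 275.]
[ 50 256  31  25 513] [ 65.9 267.6]
{'tx': 0.0, 'ty': 0.36, 'tz': 5.82, 'rx': -0.05, 'ry': 0.03, 'rz': 0.35} t 23.525
```

View pics/w9c.png

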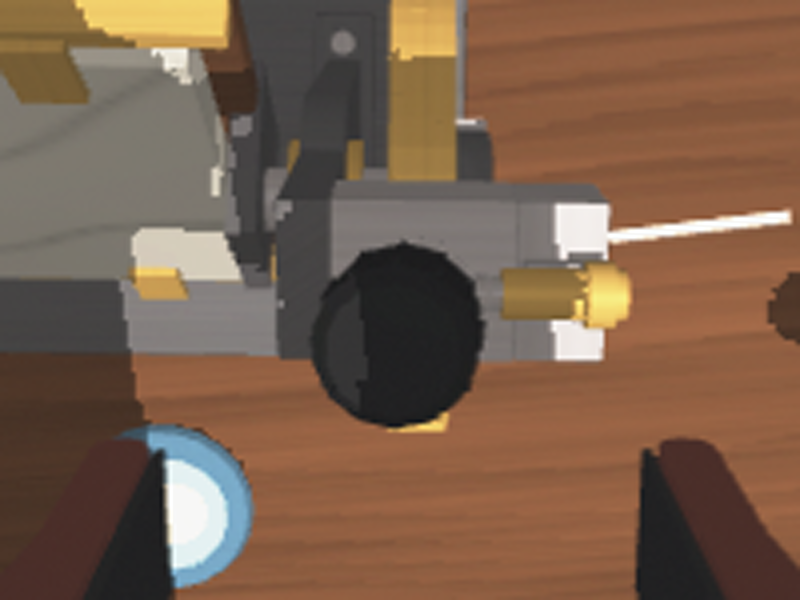

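The knob sits about 10 mm lower than it did riding on the rim, so the pin has dropped into the notch. Next I'll press it home with closed fingertips.

servo_tool --targets '[{"tx": 0, "ty": 0.2, "tz": 0, "rx": 0, "ry": 0, "rz": 0}, {"tx": 0, "ty": 0.2, "tz": 0, "rx": 0, "ry": 0, "rz": 0}, {"tx": 0, "ty": 0.2, "tz": 0, "rx": 0, "ry": 0, "rz": 0}, {"tx": 0, "ty": 0.2, "tz": 3, "rx": 0, "ry": 0, "rz": 0}, {"tx": 0, "ty": 0.2, "tz": 5, "rx": 0, "ry": 0, "rz": 0}, {"tx": 0, "ty": 0.2, "tz": 5.5, "rx": 0, "ry": 0, "rz": 0}, {"tx": 0, "ty": 0.2, "tz": 5.5, "rx": 0, "ry": 0, "rz": 0}]' --fingers 1.0 --newtons 20

```text
t: 24.4
ee_pos: [0.584, -0.0634, 0.4717]
eef_rot: [-3.138, 0.141, -0.0]
ft_force: [-0.1, -0.0, 0.0]
opening: 0.005
grasp_force: 0.0
```

```bash
python3 - <<'E'
from h import *
print(bot.sense()["ft_force"],bot.sense()["opening"])
rel((.5835,-.0624,.465),-5.3)
E
```

```text
[-0.08936991 -0.03058256  0.0202531 ] 0.0046588926206745564
{'tx': -0.06, 'ty': -0.1, 'tz': 0.67, 'rx': -0.0, 'ry': -0.01, 'rz': 0.14} t 24.4
```

servo_tool --targets '[{"tx": 0, "ty": -0.05, "tz": 0.2, "rx": 0, "ry": 0, "rz": 0}, {"tx": 0, "ty": -0.05, "tz": 0.4, "rx": 0, "ry": 0, "rz": 0}, {"tx": 0, "ty": -0.05, "tz": 0.6, "rx": 0, "ry": 0, "rz": 0}, {"tx": 0, "ty": -0.05, "tz": 0.8, "rx": 0, "ry": 0, "rz": 0}, {"tx": 0, "ty": -0.05, "tz": 0.8, "rx": 0, "ry": 0, "rz": 0}]'

```text
t: 25.02
ee_pos: [0.5844, -0.0631, 0.4657]
eef_rot: [3.138, -0.142, 0.007]
ft_force: [-0.0, -1.2, 11.2]
opening: 0.006
grasp_force: 4.9
```

servo_tool --targets '[{"tx": 0, "ty": 0, "tz": 0.1, "rx": 0, "ry": 0, "rz": 0}, {"tx": 0, "ty": 0, "tz": 0.2, "rx": 0, "ry": 0, "rz": 0}, {"tx": 0, "ty": 0, "tz": 0.3, "rx": 0, "ry": 0, "rz": 0}, {"tx": 0, "ty": 0, "tz": 0.3, "rx": 0, "ry": 0, "rz": 0}]'

```text
t: 25.52
ee_pos: [0.5846, -0.0633, 0.4636]
eef_rot: [3.137, -0.142, 0.01]
ft_force: [-1.4, -1.3, 13.8]
opening: 0.005
grasp_force: 7.4
```

Moving: 2 mm down at 14 N.

servo_tool --targets '[{"tx": 0, "ty": 0, "tz": 0.1, "rx": 0, "ry": 0, "rz": 0}, {"tx": 0, "ty": 0, "tz": 0.2, "rx": 0, "ry": 0, "rz": 0}, {"tx": 0, "ty": 0, "tz": 0.3, "rx": 0, "ry": 0, "rz": 0}, {"tx": 0, "ty": 0, "tz": 0.3, "rx": 0, "ry": 0, "rz": 0}]'

```text
t: 26.02
ee_pos: [0.5845, -0.0635, 0.4604]
eef_rot: [3.137, -0.143, 0.009]
ft_force: [-1.3, -1.5, 13.8]
opening: 0.003
grasp_force: 7.1
```

servo_tool --targets '[{"tx": 0, "ty": 0, "tz": 0.1, "rx": 0, "ry": 0, "rz": 0}, {"tx": 0, "ty": 0, "tz": 0.2, "rx": 0, "ry": 0, "rz": 0}, {"tx": 0, "ty": 0, "tz": 0.25, "rx": 0, "ry": 0, "rz": 0}, {"tx": 0, "ty": 0, "tz": 0.25, "rx": 0, "ry": 0, "rz": 0}]'

```text
t: 26.52
ee_pos: [0.5846, -0.0637, 0.4601]
eef_rot: [3.136, -0.143, 0.013]
ft_force: [-4.0, -2.4, 25.4]
opening: 0.007
grasp_force: 12.6
```

servo_tool --targets '[{"tx": 0, "ty": 0, "tz": -3, "rx": 0, "ry": 0, "rz": 0}, {"tx": 0, "ty": 0, "tz": -6.6, "rx": 0, "ry": 0, "rz": 0}, {"tx": 0, "ty": 0, "tz": -6.6, "rx": 0, "ry": 0, "rz": 0}, {"tx": 0, "ty": 0, "tz": -6.6, "rx": 0, "ry": 0, "rz": 0}]'

```text
t: 27.02
ee_pos: [0.5838, -0.063, 0.5202]
eef_rot: [3.138, -0.141, -0.001]
ft_force: [-0.2, -0.1, -0.5]
opening: 0.008
grasp_force: 0.0
```

```bash
python3 - <<'E'
from h import *
s=bot.sense();W=cam("wrist",s);im=bot.camera("wrist")
print(s["ee_pos"],s["ft_force"])
for z in (.281,.27,.263):print(z,proj(W,(.5844,-.0628,z)))
dark=(im.max(2)<50).astype(np.uint8)[:232];n,l,st,ce=cv2.connectedComponentsWithStats(dark)
for i in range(1,n):
    if 400<st[i,4]<4000:print(st[i],ce[i].round(1))
im2=bot.camera("scene")
C=cam("scene");x,y=proj(C,(.5844,-.0628,.27)).astype(int)
d=(im2[y-25:y+25,x-25:x+25].max(2)<60).astype(np.uint8);n,l,st,ce=cv2.connectedComponentsWithStats(d)
for i in range(1,n):
    if st[i,4]>30:print(st[i],ce[i]+[x-25,y-25])
a=cv2.resize(im[120:270,220:420,::-1],(400,300));b=cv2.resize(im2[y-37:y+38,x-50:x+50,::-1],(400,300))
cv2.imwrite("pics/f.png",np.hstack([a,b]))
E
```

```text
[ 0.58376531 -0.06297551  0.52022792] [-0.2215393  -0.07103391 -0.49393076]
0.281 [320.63047976 213.01279871]
0.27 [320.61223799 208.21768642]
0.263 [320.60143539 205.37823334]
[ 34   0  39  52 702] [49.7 25.3]
[293 180  44  46 960] [311.7 201.6]
[ 21  22  12  14 138] [264.47826087 184.56521739]
[33 40 10 10 59] [276.72881356 201.84745763]
```

View pics/f.png

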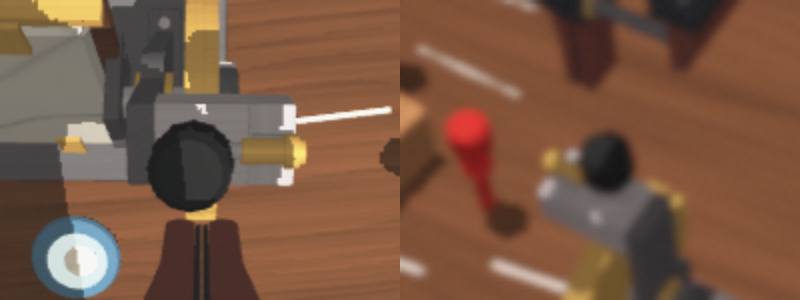

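The pin is essentially home, leaning slightly away from the plunger. I'll give it one firmer press on the plunger side to be sure.

servo_tool --targets '[{"tx": 0, "ty": 0.8, "tz": 3, "rx": 0, "ry": 0, "rz": 0}, {"tx": 0, "ty": 0.8, "tz": 5.5, "rx": 0, "ry": 0, "rz": 0}, {"tx": 0, "ty": 0.8, "tz": 6, "rx": 0, "ry": 0, "rz": 0}, {"tx": 0, "ty": 0.8, "tz": 6.2, "rx": 0, "ry": 0, "rz": 0}, {"tx": 0, "ty": 0.8, "tz": 6.4, "rx": 0, "ry": 0, "rz": 0}, {"tx": 0, "ty": 0.8, "tz": 6.5, "rx": 0, "ry": 0, "rz": 0}, {"tx": 0, "ty": 0.8, "tz": 6.6, "rx": 0, "ry": 0, "rz": 0}, {"tx": 0, "ty": 0.8, "tz": 6.6, "rx": 0, "ry": 0, "rz": 0}]'

```text
t: 28.12
ee_pos: [0.5831, -0.0722, 0.4594]
eef_rot: [3.135, -0.144, 0.007]
ft_force: [-8.7, -3.9, 28.4]
opening: 0.002
grasp_force: 14.0
```

servo_tool --targets '[{"tx": 0, "ty": 0, "tz": -3, "rx": 0, "ry": 0, "rz": 0}, {"tx": 0, "ty": -0.8, "tz": -9, "rx": 0, "ry": 0, "rz": 0}, {"tx": 0, "ty": -0.8, "tz": -12, "rx": 0, "ry": 0, "rz": 0}, {"tx": 0, "ty": -0.8, "tz": -12, "rx": 0, "ry": 0, "rz": 0}, {"tx": 0, "ty": -0.8, "tz": -12, "rx": 0, "ry": 0, "rz": 0}, {"tx": 0, "ty": -0.8, "tz": -12, "rx": 0, "ry": 0, "rz": 0}]'

```text
t: 28.88
ee_pos: [0.5839, -0.0631, 0.5732]
eef_rot: [-3.138, 0.141, 0.004]
ft_force: [0.3, -0.2, 1.0]
opening: 0.003
grasp_force: 0.0
```

```bash
python3 - <<'E'
from h import *
s=bot.sense();W=cam("wrist",s);im=bot.camera("wrist");cv2.imwrite("pics/g.png",im[...,::-1])
print(s["ee_pos"],s["ft_force"])
for z in (.281,.27,.263):print(z,proj(W,(.5844,-.0628,z)),336*.03/(s["ee_pos"][2]-.019-z)*.963)
dark=(im.max(2)<50).astype(np.uint8)[:232];n,l,st,ce=cv2.connectedComponentsWithStats(dark)
for i in range(1,n):
    if 400<st[i,4]<4000:print(st[i],st[i][:2]+st[i][2:4]/2,ce[i].round(1))
C=cam("scene");im2=bot.camera("scene");x,y=proj(C,(.5844,-.0628,.27)).astype(int)
d=(im2[y-25:y+25,x-25:x+25].max(2)<60).astype(np.uint8);n,l,st,ce=cv2.connectedComponentsWithStats(d)
for i in range(1,n):
    if st[i,4]>30:print(st[i],ce[i]+[x-25,y-25])
E
```

```text
[ 0.5838819  -0.06313449  0.57322865] [ 0.27165905 -0.21265484  1.03787375]
0.281 [320.42477739 192.64671798] 35.527167348315054
0.27 [320.41874736 189.39194133] 34.15222207174697
0.263 [320.41513136 187.44023064] 33.33133596086414
[ 61   0  36  57 605] [79.  28.5] [75.9 27.4]
[ 600   62   40  170 3639] [620. 147.] [625.  162.1]
[   0  107   36  102 1946] [ 18. 158.] [ 11.9 171.8]
[300 166  35  37 541] [317.5 184.5] [320.  183.6]
[ 21  22  11  14 136] [263.875      184.55147059]
[34 39  9 11 47] [277.65957447 201.17021277]
```

```bash
python3 -c "
from station import bot
print(bot.job_done())"
```

```text
the job is handed in; nothing more can be done
None
```

I handed the job in at about 29 s. By my measurements the stage is locked near 1.03 rad (59°) and the pin is home, with its knob about 40 mm above the bush face and leaning roughly 3 mm. The system gave no verdict, and I did not re-check the other tools and samples at the end.

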